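# Start the T-handled bolt in the threaded boss

## Task

The T-handled bolt stands in the mouth of the threaded boss, but its thread has not caught yet. Turn it backward (counter-clockwise seen from above) until you feel it drop by one thread, then turn it forward (clockwise) one full turn from there so that it is started. Finish gripping the bolt's round head between the fingers and keep holding it when the program ends; leave the bin, the spanner and the washer where they are.

Things in the scene. Friction and masses are not known exactly. Their poses are not given: they have to be found in the camera images.
- nut_plate: Dark steel plate 130 x 100 x 14 mm, fixed to the bench, with a round steel boss of 56 mm diameter standing up from its middle to 62 mm above the bench. Origin: centre of the plate's underside, on the axis of boss and bolt. Its x axis lies along the 130 mm side, z up.
- bolt (a joint): Turn of the bolt about its upright axis, rad, unlimited; grows clockwise from above (forward, screwing in). Starts within 0.25 of 0, stays where left (stiff, 0.07 N m). The drop comes 0.9 to 2.6 rad backward of the start. Turned forward before it, the bolt soon binds on a shoulder; backward past it, the bolt climbs again and binds 2.5 rad on. Bottoms 1.7 turns forward of the drop.
- sink (a joint): Depth of the bolt in the boss, m, grows downward. Right-handed thread, 8 mm per turn. At first 0 to 0.004, climbing to 0 as it turns backward; then it drops by its own weight (0.57 kg) to 0.008; one turn forward of that is 0.016. It must be free to fall: a sideways push on its bar leaves it free, a firm grip may carry it and hide the drop.
- bolt_head: Round knurled steel head of the bolt, 28 mm diameter, 30 mm tall, upright, the topmost part. Origin: centre of its underside, on the bolt's axis, 102 mm above the bench minus sink. It turns and sinks with the bolt. Its underside is level with the top of the cross bar: grip it by its sides from above.
- bar_arm (a point): Point on the centre line of the bolt's cross bar, 48 mm from the bolt's axis on one of two equal arms, 96 mm above the bench minus sink; its x axis points outward. The bar is round, level, 12 mm thick, 130 mm long, with 16 mm balls on its ends, through a hub of 36 mm diameter (89 to 103 mm high at sink 0); the shank below is 30 mm thick.
- bin: Bystander: blue plastic bin 100 x 130 x 50 mm, loose, holding small bolts. Origin: centre of its underside.
- spanner: Bystander: steel spanner lying flat on the bench, about 160 mm long. Origin: underside, near its middle.
- washer: Bystander: loose steel washer, 48 mm diameter, 5 mm thick, lying flat. Origin: centre of its underside.
Not all that is in view belongs to the job. There is more than one size of the nut_plate; the job needs the larger.

How it is judged:
On the way, in this order (a step that is already met when the one before it is completed fails the run):
1. turned backward, the bolt has dropped by one thread (value of joint sink between 0.006 and 0.01 m and value of joint bolt below -0.55 rad), for 0.1 s.
2. turned forward about one turn from the drop (value of joint sink above 0.014 m), for 0.1 s.
At the end, for the whole second after the job is handed in: The bolt is sunk 14 to 18 mm (one turn past the drop, within a quarter turn), at rest, and its round head is gripped between the fingers with more than 3 N, the grasp point within 12 mm of its axis and at the height of the head (value of joint sink between 0.014 and 0.018 m and contact force between the fingers and bolt_head above 3 N and horizontal distance between the grasp point and bolt_head below 0.012 m and z of the grasp point in the frame of bolt_head between -0.005 and 0.04 m and velocity of joint bolt between -0.1 and 0.1 rad/s); the arm keeps its last pose, push and grip.
It fails at once if the bolt is screwed well past one turn (value of joint sink above 0.0195 m).
It fails at once if a bystander is moved (distance of any of bin, spanner, washer from where it was at the start of the episode above 0.03 m).
It also fails if it takes over 61 s, if anything falls off the work surface, if the arm or the gripper's body presses on something with over 40 N, if the wrist force passes 120 N, or if a joint passes its speed limit or range.

## Robot

A 6-joint arm with a two-finger parallel gripper is mounted at the origin on the work surface. World frame = base frame: x ahead of the robot, y to its left, z up, the work surface at z = 0. Lengths are in m, angles in rad, forces in N, time in s.
With the tool pointing down it reaches from about 0.425 to 0.95 m from the base axis. Payload 3.5 kg.
Tool frame: the origin (TCP) lies on the centre line of the jaws, within the pads' length; the fingertips stand 17 mm ahead of it and the grasp point (between the pads) lies 2 mm behind it; z points along the fingers, y is the line along which they close (so a half turn about z gives the same grasp; the last joint's range is limited). The gripper opens to 85 mm and grips with 20 to 120 N. Pads are 22 mm wide; open, the fingers measure 114 mm over their backs; the gripper's body (76 mm by 85 mm) begins 54 mm behind the grasp point. The pads swing forward as they close: fully open they stand 13 mm farther back than shut.
Start: joints at [-1.351, 0.286, 1.577, -0, 1.279, -0.15], TCP at [0.244, -0.629, 0.248] pointing down, gripper open.
Joint ranges: [-2.77, 2.77], [-0.9, 2.22], [0.21, 2.48], [-1.53, 4.67], [0.24, 2.81], [-2.84, 2.84]. Speed limits (rad/s): [2.79, 2.79, 3.14, 3.14, 3.14, 3.14].

## Interface

Orientations are given as a unit quaternion [x, y, z, w].
In Python, from plant import ctrl gives the robot as it stands. The module is installed in compiled form; this text tells all that it offers.
- The arm moves only by the tool drive_tool, never from a script. Its argument "moves" is a list of rows, each a list of 3 entries, a list of its own where there are three numbers: the turn, a rotation vector about the tool's x, y, z in rad, then the shift along the tool's x, y, z in m, then the finger opening in m, from 0 to 0.0854. A call has 1 to 5 rows; each row shifts and turns the commanded pose from where the row before left it, along the tool's axes as they then stand; what a row does not reach is not made up. A row lasts 1/8 s, in which the tool goes at most 62.5 mm and 10.7 degrees, less where a joint would pass 70% of its speed; a pose out of reach is approached as far as the arm can. A call with a gripper value outside its range is refused whole. The fingers move at their own pace and stop on an object; "grip_force" is the grip in N (left out, the last holds). Time passes only in rows, so rows that do not move let the fingers close. It gives the time, the measured TCP pose, the force, the opening and the grip force at its end, in the units of the state.
- ctrl.get_state(): the state, without advancing time (a new reading comes with each control period).
- ctrl.read_camera(name): name is "scene" or "top" or "wrist"; returns a dict with "image" (400x640x3 uint8, red, green, blue), "fx", "fy", "cx", "cy" (pixels), "R" (3x3) and "t" (3): a world point X has camera coordinates R X + t. Camera axes: x right, y down, z forward; pixel columns grow to the right and rows downward; lengths in m; the calibration is good to about 2 mm. A picture is of the moment at which its call begins. There is no depth.
- ctrl.sign_off(): hands the job in; it is judged then, once.
The state is a dict: "time": time; "qpos": joint angles; "dq": joint speeds; "joint_efforts": joint torques, N m; "eef_pos": TCP position; "tcp_rot": TCP orientation; "contact_force": force on the tool from outside, world axes, zero at the start; "wrist_torque": the same for the moment, N m; "opening": opening from 0.0 (shut) to 1.0 (fully open); "finger_force": force on a finger pad.
Only numpy, scipy, OpenCV 4.12 (cv2) and the standard library are available. Lean on these libraries where they do the work, as an engineer would, in place of code of your own. Each camera call takes 0.05 s, during which the arm holds its last target. There are 200 camera calls.

## Working session

There is one attempt and no reset: what is moved stays moved. The work goes in short steps, Python scripts to look and compute and a tool call to move; the robot and the scene stay as the last step left them, time stands still between calls to the robot, and variables do not carry over. Pictures are saved under pics/ and viewed, at most 12 in all, crops included, and the job is handed in when it is done.

Besides the shell and the picture viewer there is one more tool, called by a JSON object that holds its "api" and its "payload". drive_tool: Moves the arm, as the interface text tells. Its arguments: {"type":"object","properties":{"moves":{"type":"array","items":{"type":"array"}},"grip_force":{"type":"number"}},"required":["moves"]}

```bash
mkdir -p pics
cat > h.py <<'E'
import numpy as np, cv2
from plant import ctrl
def cam(n,fn=None):
    c=ctrl.read_camera(n)
    if fn: cv2.imwrite('pics/'+fn,cv2.cvtColor(c['image'],cv2.COLOR_RGB2BGR))
    return c
def ray(c,u,v,z):
    R=np.array(c['R']);t=np.array(c['t']);d=R.T@np.array([(u-c['cx'])/c['fx'],(v-c['cy'])/c['fy'],1]);o=-R.T@t
    return o+d*(z-o[2])/d[2]
def proj(c,X):
    p=np.array(c['R'])@np.array(X)+np.array(c['t']);return p[0]/p[2]*c['fx']+c['cx'],p[1]/p[2]*c['fy']+c['cy']
E
python3 - <<'E'
from h import *
import pickle
a=cam('top','top0.png');b=cam('scene','scene0.png')
pickle.dump((a,b),open('c.pkl','wb'))
for c in(a,b): print(c['fx'],c['cx'],c['cy'],-np.array(c['R']).T@np.array(c['t']))
print(ctrl.get_state())
E
```

```text
457.63631383622624 318.936619818987 198.7779869257729 [0.48067944 0.08252605 1.09939549]
396.99232307257876 318.18691089153606 200.63919542884182 [ 1.09448899 -0.56549784  0.63534198]
{'time': 0.1, 'qpos': array([-1.35098962e+00,  2.87096005e-01,  1.57805322e+00, -1.60722058e-05,
        1.27861636e+00, -1.49980075e-01]), 'dq': array([-0.0011014 , -0.00182761, -0.00372437, -0.00022494, -0.00088886,
       -0.00092054]), 'joint_efforts': array([ 8.38684173e-04, -4.07291400e+01, -2.93699545e+01, -1.43847988e-04,
        3.37951264e-03, -1.48031070e-06]), 'eef_pos': array([ 0.24386707, -0.62879516,  0.2470606 ]), 'tcp_rot': array([ 9.82954848e-01,  1.83843917e-01, -4.56125960e-05, -1.08553137e-03]), 'contact_force': array([ 0.67047054, -0.87386557, -0.50775165]), 'wrist_torque': array([-0.01584413,  0.02594441, -0.04271482]), 'finger_force': 0.0, 'opening': 1.002219755052748}
```

View pics/top0.png

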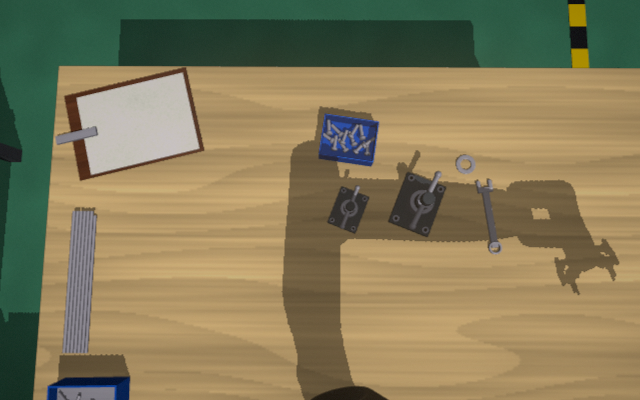

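View pics/scene0.png

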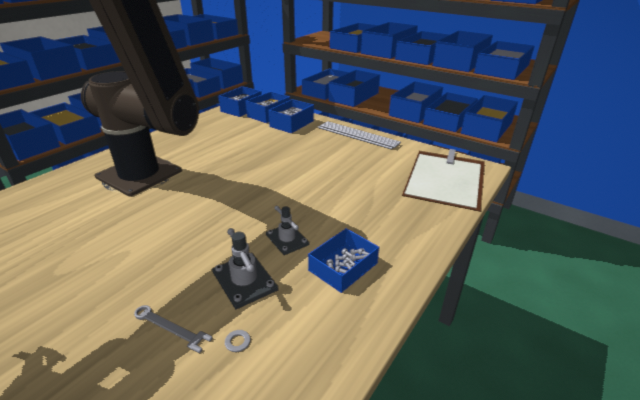

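The top view shows two plates with bolts: a small one at (349,209) and a large one at (418,204). The large one is the one meant, since its plate and boss are bigger in both views. I'll confirm it in an enlarged crop.

Run:
```python
from h import *
import pickle
a,b=pickle.load(open('c.pkl','rb'))
i=cv2.imread('pics/top0.png')[150:260,320:510];j=cv2.imread('pics/scene0.png')[190:310,190:350]
i=cv2.resize(i,(760,440),interpolation=3)
cv2.imwrite('pics/crop.png',i)
for n,u,v,z in [('L',426,199,.13),('Lp',418,204,.014),('S',349,209,.014),('bin',349,139,.0),('wash',465,164,0),('sp1',494,247,0),('sp2',485,184,0),('ball1',437,175,.096),('ball2',414,226,.096),('c1',411,173,.014),('c2',446,186,.014),('c3',430,236,.014),('c4',389,222,.014)]:
  print(n,ray(a,u,v,z).round(4))
print(ray(b,238,237,.13))
```

```text
L [ 0.5977 -0.1396  0.13  ]
Lp [ 0.5996 -0.1468  0.014 ]
S [0.5866 0.0175 0.014 ]
bin [0.7608 0.0164 0.    ]
wash [ 0.6999 -0.2661  0.    ]
sp1 [ 0.499  -0.3288  0.    ]
sp2 [ 0.6508 -0.313   0.    ]
ball1 [ 0.6556 -0.1729  0.096 ]
ball2 [ 0.5421 -0.1198  0.096 ]
c1 [ 0.6744 -0.1315  0.014 ]
c2 [ 0.6433 -0.2146  0.014 ]
c3 [ 0.5237 -0.1737  0.014 ]
c4 [ 0.5562 -0.0773  0.014 ]
[ 0.60616442 -0.15299175  0.13      ]
```

View pics/crop.png

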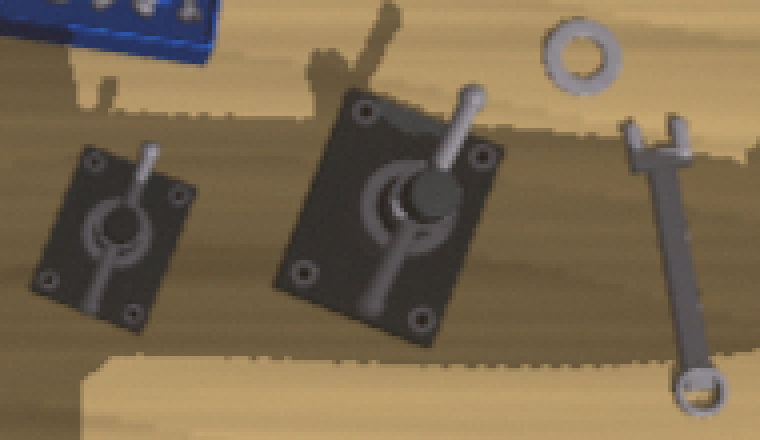

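The crop confirms the target: the large plate has its screw centre at about px (418.4,203.7), the head at (428.7,198.7), and the bar balls at (437.7,174.2) and (413,226.2). I'll move above it.

{"api": "drive_tool", "payload": {"moves": [[[0,0,0],[0.05,-0.032,0],0.0854],[[0,0,0],[0.05,-0.032,0],0.0854],[[0,0,0],[0.05,-0.032,0],0.0854],[[0,0,0],[0.05,-0.032,0],0.0854],[[0,0,0],[0.05,-0.032,0],0.0854]]}}

```text
time: 0.72
eef_pos: [0.4199, -0.3879, 0.2478]
tcp_rot: [0.983, 0.184, -0.0, -0.0]
contact_force: [0.5, 0.7, -0.5]
opening: 0.995
finger_force: 0.0
```

{"api": "drive_tool", "payload": {"moves": [[[0,0,0],[0.05,-0.032,0],0.0854],[[0,0,0],[0.05,-0.032,0],0.0854],[[0,0,0],[0.05,-0.032,0],0.0854],[[0,0,0],[0.05,-0.032,0],0.0854],[[0,0,0.14],[0.05,-0.032,0],0.0854]]}}

```text
time: 1.35
eef_pos: [0.5952, -0.1484, 0.2479]
tcp_rot: [0.994, 0.113, -0.0, -0.0]
contact_force: [0.2, -0.1, 0.6]
opening: 1.004
finger_force: 0.0
```

Run:
```python
from h import *
import pickle
c=cam('wrist','w1.png');s=ctrl.get_state();pickle.dump(c,open('w1.pkl','wb'))
print(s['eef_pos'],s['tcp_rot'],s['qpos'],s['contact_force']);print(-np.array(c['R']).T@c['t'],c['fx'],c['R'])
for p in [(.598,-.1455,.13),(.6,-.147,.014)]: print(proj(c,p))
```

```text
[ 0.59813023 -0.1425779   0.24786828] [ 0.99365212  0.11246468  0.00149233 -0.00222285] [-0.40089084  0.15549487  1.73185209  0.00561841  1.253835    0.94274838] [-0.6197342   2.67524773 -0.27287006]
[ 0.67533092 -0.1301536   0.37346858] 345.0149051731352 [[ 2.22964793e-01 -9.74826230e-01 -7.22905719e-04]
 [-9.22692033e-01 -2.11279675e-01  3.22490792e-01]
 [-3.14525218e-01 -7.12370734e-02 -9.46572325e-01]]
(np.float64(323.07818832249785), np.float64(194.42064122925063))
(np.float64(325.8101563203561), np.float64(159.2133623951745))
```

View pics/w1.png

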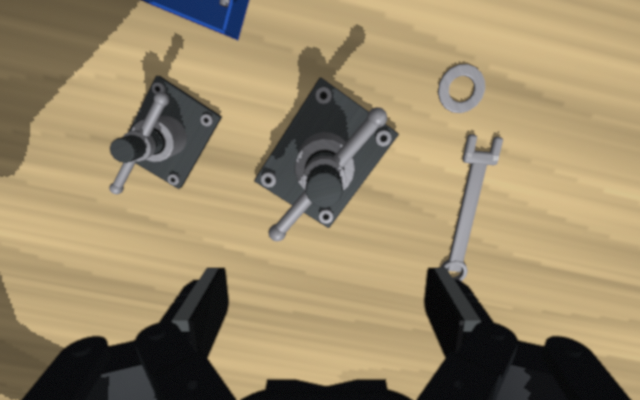

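Wrist view: plate screws at (323,96), (384,138), (326,216), (268,180), and bar balls at (376,118) and (277,232). I'll measure from these.

Run:
```python
from h import *
import pickle
c=pickle.load(open('w1.pkl','rb'));a,b=pickle.load(open('c.pkl','rb'))
m=lambda c,P,z: np.mean([ray(c,u,v,z) for u,v in P],0).round(4)
print('plate w',m(c,[(323,96),(384,138),(326,216),(268,180)],.014),'top',m(a,[(411.5,177.5),(440.75,189.25),(425.25,230),(396,218)],.014))
for z in (.096,.092):
  for cc,P in((c,[(376,118),(277,232)]),(a,[(437.7,174.2),(413,226.2)])):
    p,q=[ray(cc,*x,z) for x in P];d=p-q;print(z,((p+q)/2).round(4),np.linalg.norm(d),np.arctan2(d[1],d[0]))
print('headtop',ray(a,428.7,198.7,.13))
im=c['image'][150:220,280:370];print(im.shape)
print(proj(c,(.6,-.148,.132)),proj(c,(.6,-.148,.102)))
```

```text
plate w [ 0.5995 -0.1459  0.014 ] top [ 0.6006 -0.1478  0.014 ]
0.096 [ 0.6012 -0.1451  0.096 ] 0.1278381206155788 -0.47462543881395175
0.096 [ 0.5995 -0.1461  0.096 ] 0.12895653740163596 -0.4563539852471053
0.092 [ 0.6001 -0.1453  0.092 ] 0.1296810409217692 -0.4746254388139521
0.092 [ 0.6   -0.147  0.092] 0.1294706179956778 -0.4563539852471048
headtop [ 0.59836108 -0.14532411  0.13      ]
(70, 90, 3)
(np.float64(326.97323895898114), np.float64(193.45699876310826)) (np.float64(326.89347425494987), np.float64(182.247063775468))
```

{"api": "drive_tool", "payload": {"moves": [[[0,0,0],[0,0,0.05],0.0854],[[0,0,0],[0,0,0.04],0.0854],[[0,0,0],[0,0,0],0.0854],[[0,0,0],[0,0,0],0.0854]]}}

```text
time: 1.9
eef_pos: [0.5952, -0.1507, 0.1598]
tcp_rot: [0.993, 0.115, 0.001, 0.0]
contact_force: [0.6, -0.4, 0.9]
opening: 0.998
finger_force: 0.0
```

```bash
cat > st.py <<'E'
from h import *
from scipy.spatial.transform import Rotation as Ro
s=ctrl.get_state();R=Ro.from_quat(s['tcp_rot']).as_matrix();phi=np.arctan2(R[1,0],R[0,0])
print(s['time'],s['eef_pos'].round(4),'phi',phi.round(3),'yline',round(phi-np.pi/2,3),'q6',s['qpos'][5].round(3),'F',s['contact_force'].round(1),'T',s['wrist_torque'].round(3))
print('tool shift to axis',(R.T@(np.array([.6,-.146,s['eef_pos'][2]])-s['eef_pos'])).round(4),'tilt',R[:,2].round(4))
E
python3 st.py
```

```text
1.9 [ 0.5952 -0.1507  0.1598] phi 0.23 yline -1.341 q6 0.928 F [ 0.6 -0.4  0.9] T [-0.009 -0.06   0.042]
tool shift to axis [ 0.0057 -0.0035  0.    ] tilt [ 1.8e-03 -8.0e-04 -1.0e+00]
```

{"api": "drive_tool", "payload": {"moves": [[[0,0,0],[0.0057,-0.0035,0.013],0.0854],[[0,0,0],[0,0,0.03],0.0854],[[0,0,0],[0,0,0.03],0.0854],[[0,0,0],[0,0,0],0.0854],[[0,0,0],[0,0,0],0.0854]]}}

```text
time: 2.52
eef_pos: [0.6004, -0.1459, 0.087]
tcp_rot: [0.993, 0.115, 0.001, 0.001]
contact_force: [0.2, 0.4, -0.5]
opening: 1.001
finger_force: 0.0
```

```bash
python3 st.py
python3 - <<'E'
from h import *
c=cam('wrist');s=cam('scene')
w=cv2.cvtColor(c['image'],4);k=cv2.cvtColor(s['image'],4)[190:310,170:310]
cv2.imwrite('pics/m1.png',np.vstack([cv2.resize(w,(640,400))[60:330],cv2.resize(cv2.copyMakeBorder(k,0,0,0,70,0),(640,320)) ])[:600])
E
```

```text
2.525 [ 0.6004 -0.1459  0.087 ] phi 0.23 yline -1.341 q6 0.938 F [ 0.2  0.4 -0.5] T [ 0.002 -0.054  0.002]
tool shift to axis [-0.0004 -0.     -0.    ] tilt [ 0.0025 -0.001  -1.    ]
```

View pics/m1.png

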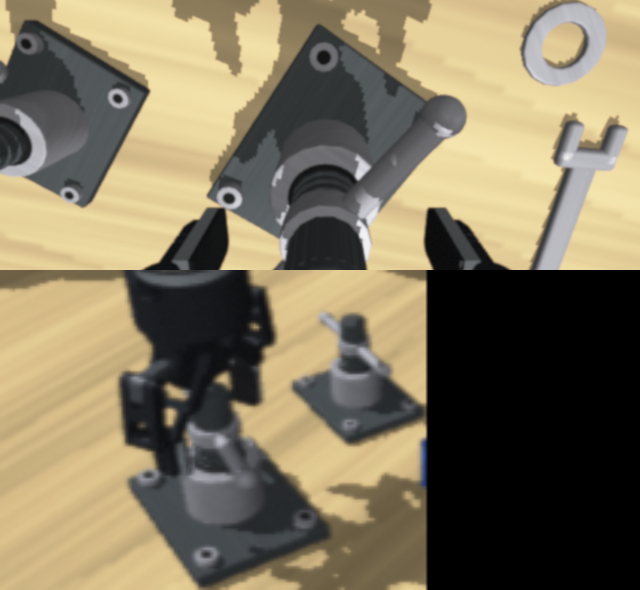

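The head sits centred between the fingers, with its axis at about u=326, and the bar is clear of them. Now I'll turn it counter-clockwise.

{"api": "drive_tool", "payload": {"moves": [[[0,0,-0.15],[0,0,0],0.0854],[[0,0,-0.15],[0,0,0],0.0854],[[0,0,-0.15],[0,0,0],0.0854],[[0,0,-0.15],[0,0,0],0.0854],[[0,0,0],[0,0,0],0.0854]]}}

```text
time: 3.25
eef_pos: [0.6004, -0.1458, 0.0871]
tcp_rot: [0.916, 0.402, 0.001, 0.001]
contact_force: [1.1, 1.2, 0.2]
opening: 1.004
finger_force: 0.4
```

```bash
cat > look.py <<'E'
import sys; from h import *
n=sys.argv[1]; import st
c=cam('wrist','t%s.png'%n)
if len(sys.argv)>2:
    g=lambda k:cv2.cvtColor(cv2.imread('pics/t%s.png'%k),6)
    A,B=g(sys.argv[2]),g(n)
    for nm,(r0,r1,c0,c1) in dict(head=(270,330,280,370),bar=BAR if 'BAR' in globals() else (130,230,330,440)).items():
        m=cv2.matchTemplate(B[r0-40:r1+40,c0-30:c1+30],A[r0:r1,c0:c1],cv2.TM_CCOEFF_NORMED);_,v,_,l=cv2.minMaxLoc(m);print(nm,'shift',l[0]-30,l[1]-40,round(v,3))
E
python3 look.py 1
```

```text
3.25 [ 0.6004 -0.1458  0.0871] phi 0.828 yline -0.743 q6 0.34 F [1.1 1.2 0.2] T [ 0.08  -0.086  0.033]
tool shift to axis [-0.0005 -0.0001 -0.    ] tilt [ 3.1e-03 -8.0e-04 -1.0e+00]
```

View pics/t1.png

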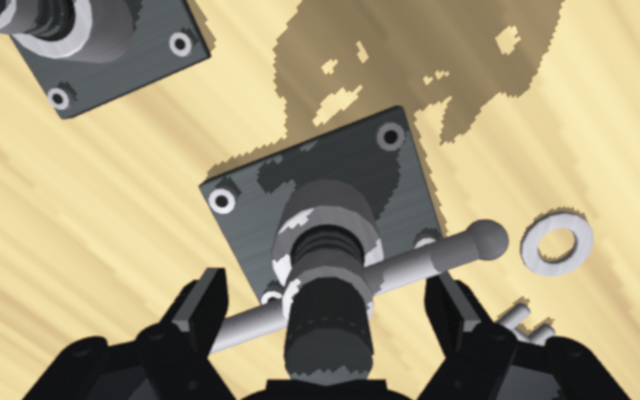

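At the first contact, the ball is at (489,239), the bar lies against the right finger, and thread shows between the hub and the boss. I'll continue.

{"api": "drive_tool", "payload": {"moves": [[[0,0,-0.15],[0,0,0],0.0854],[[0,0,-0.15],[0,0,0],0.0854],[[0,0,-0.1],[0,0,0],0.0854],[[0,0,0],[0,0,0],0.0854]]}}

```text
time: 3.8
eef_pos: [0.5998, -0.1457, 0.0863]
tcp_rot: [0.818, 0.576, 0.0, 0.001]
contact_force: [-0.6, 0.4, 0.6]
opening: 0.999
finger_force: 0.2
```

```bash
sed -i "s/BAR if.*else //; s/(130,230,330,440)/(210,270,455,525)/" look.py; python3 look.py 2 1
```

```text
3.8 [ 0.5998 -0.1457  0.0863] phi 1.227 yline -0.344 q6 -0.059 F [-0.6  0.4  0.6] T [ 0.035 -0.012 -0.084]
tool shift to axis [-0.0002  0.0003  0.    ] tilt [ 1.2e-03 -5.0e-04 -1.0e+00]
head shift 3 2 0.901
bar shift 5 3 0.971
```

{"api": "drive_tool", "payload": {"moves": [[[0,0,-0.15],[0,0,0],0.0854],[[0,0,-0.15],[0,0,0],0.0854],[[0,0,0],[0,0,0],0.0854]]}}

```text
time: 4.22
eef_pos: [0.5991, -0.1457, 0.0853]
tcp_rot: [0.723, 0.691, -0.0, -0.0]
contact_force: [-0.5, -0.4, 0.6]
opening: 0.999
finger_force: 0.0
```

```bash
python3 look.py 3 2
```

```text
4.225 [ 0.5991 -0.1457  0.0853] phi 1.526 yline -0.044 q6 -0.358 F [-0.5 -0.4  0.6] T [-0.019 -0.036 -0.004]
tool shift to axis [-0.0003  0.0009 -0.    ] tilt [-5.e-04 -1.e-04 -1.e+00]
head shift 2 4 0.919
bar shift 4 2 0.991
```

{"api": "drive_tool", "payload": {"moves": [[[0,0,-0.15],[0,0,0],0.0854],[[0,0,-0.15],[0,0,0],0.0854],[[0,0,0],[0,0,0],0.0854]]}}

```text
time: 4.65
eef_pos: [0.5991, -0.1456, 0.0852]
tcp_rot: [0.612, 0.791, -0.0, -0.0]
contact_force: [0.0, -0.6, 1.5]
opening: 1.002
finger_force: 0.4
```

```bash
python3 look.py 4 3
```

```text
4.65 [ 0.5991 -0.1456  0.0852] phi 1.826 yline 0.255 q6 -0.658 F [ 0.  -0.6  1.5] T [-0.117 -0.086 -0.015]
tool shift to axis [-0.0006  0.0008 -0.    ] tilt [-4.e-04  1.e-04 -1.e+00]
head shift 0 3 0.925
bar shift 0 3 0.753
```

{"api": "drive_tool", "payload": {"moves": [[[0,0,-0.15],[0,0,0],0.0854],[[0,0,-0.15],[0,0,0],0.0854],[[0,0,0],[0,0,0],0.0854]]}}

```text
time: 5.08
eef_pos: [0.5992, -0.1456, 0.0853]
tcp_rot: [0.487, 0.874, -0.0, -0.0]
contact_force: [0.5, -0.6, 0.8]
opening: 1.001
finger_force: 0.5
```

```bash
python3 look.py 5 4
```

```text
5.075 [ 0.5992 -0.1456  0.0853] phi 2.125 yline 0.555 q6 -0.957 F [ 0.5 -0.6  0.8] T [-0.07  -0.067 -0.   ]
tool shift to axis [-0.0008  0.0005 -0.    ] tilt [-3.e-04  1.e-04 -1.e+00]
head shift -1 2 0.91
bar shift 30 -37 0.378
```

{"api": "drive_tool", "payload": {"moves": [[[0,0,-0.15],[0,0,0],0.0854],[[0,0,-0.15],[0,0,0],0.0854],[[0,0,0],[0,0,0],0.0854]]}}

```text
time: 5.5
eef_pos: [0.5991, -0.1453, 0.0852]
tcp_rot: [0.351, 0.937, 0.0, -0.0]
contact_force: [-0.2, -0.5, -0.1]
opening: 0.999
finger_force: 0.3
```

```bash
python3 look.py 6 5
```

```text
5.5 [ 0.5991 -0.1453  0.0852] phi 2.425 yline 0.855 q6 -1.257 F [-0.2 -0.5 -0.1] T [ 0.007 -0.064 -0.028]
tool shift to axis [-0.0011  0.     -0.    ] tilt [-5.e-04  5.e-04 -1.e+00]
head shift -1 -8 0.844
bar shift -12 -7 0.246
```

Head moved by -8 rows at the last step, which suggests the drop. I'll put the "before" and "after" pictures side by side.

```bash
python3 -c "
import cv2,numpy as np
cv2.imwrite('pics/cmp.png',np.hstack([cv2.imread('pics/t%d.png'%k)[110:400,200:570] for k in(5,6)]))"
```

```text
(no output)
```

View pics/cmp.png

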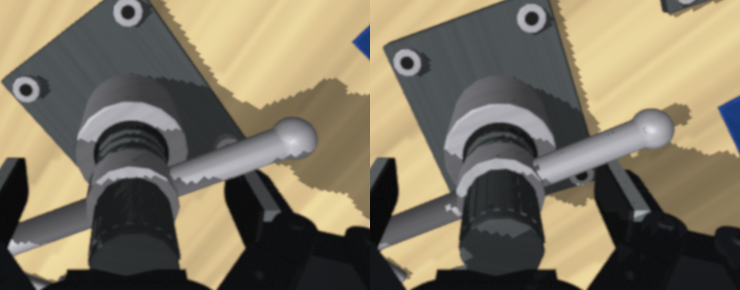

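The drop is confirmed: between the two pictures the thread gap above the boss shrank, and the ball went from row 138 to 128. Now I'll lift, cross over the bar and come down on its other side.

{"api": "drive_tool", "payload": {"moves": [[[0,0,0.05],[-0.001,0,0],0.0854],[[0,0,0],[0,0,-0.04],0.0854],[[0,0,0],[0,0,0],0.0854],[[0,0,-0.18],[0,0,0],0.0854],[[0,0,-0.18],[0,0,0],0.0854]]}}

```text
time: 6.18
eef_pos: [0.5993, -0.1457, 0.1242]
tcp_rot: [0.198, 0.98, 0.0, -0.001]
contact_force: [-0.0, -0.6, 0.5]
opening: 0.999
finger_force: 0.0
```

{"api": "drive_tool", "payload": {"moves": [[[0,0,-0.18],[0,0,0],0.0854],[[0,0,-0.18],[0,0,0],0.0854],[[0,0,-0.18],[0,0,0],0.0854],[[0,0,-0.18],[0,0,0],0.0854],[[0,0,0],[0,0,0],0.0854]]}}

```text
time: 6.8
eef_pos: [0.5993, -0.1457, 0.1242]
tcp_rot: [-0.157, 0.988, 0.001, -0.001]
contact_force: [-0.6, -0.2, 0.9]
opening: 0.999
finger_force: 0.0
```

```bash
python3 look.py 7
```

```text
6.8 [ 0.5993 -0.1457  0.1242] phi -2.827 yline -4.398 q6 -2.288 F [-0.6 -0.2  0.9] T [-0.009  0.03   0.005]
tool shift to axis [-0.0006 -0.0004 -0.    ] tilt [-2.e-03  9.e-04 -1.e+00]
```

View pics/t7.png

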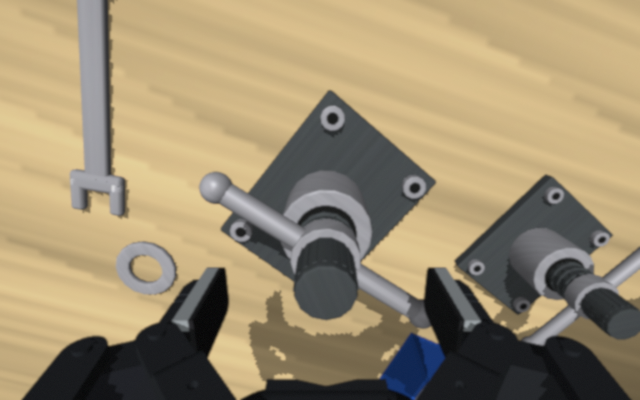

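Lifted view: the balls are at (214,187) and (419,313), and the drop still holds. I'll check the clearance angle.

```bash
cat > bar.py <<'E'
import sys;from h import *
u1,v1,u2,v2,z=map(float,sys.argv[1:])
c=cam('wrist');import st
for zz in(z-.004,z,z+.004):
  p,q=ray(c,u1,v1,zz),ray(c,u2,v2,zz);d=p-q;print(zz,((p+q)/2).round(4),round(np.linalg.norm(d),4),'bar',round(np.arctan2(d[1],d[0])%np.pi,3))
print('yline',(st.phi+np.pi/2)%np.pi)
E
python3 bar.py 214 187 419 313 .088
```

```text
6.9 [ 0.5996 -0.1459  0.1246] phi -2.827 yline -4.398 q6 -2.288 F [-0.4  0.4  0.3] T [-0.006 -0.042  0.044]
tool shift to axis [-0.0004 -0.0002 -0.    ] tilt [-1.3e-03  6.0e-04 -1.0e+00]
0.08399999999999999 [ 0.6033 -0.1461  0.084 ] 0.1328 bar 1.281
0.088 [ 0.6012 -0.1467  0.088 ] 0.1296 bar 1.281
0.092 [ 0.5992 -0.1474  0.092 ] 0.1264 bar 1.281
yline 1.885149246277023
```

{"api": "drive_tool", "payload": {"moves": [[[0,0,-0.1],[0,0,0],0.0854],[[0,0,0],[0,0,0.02],0.0854],[[0,0,0],[0,0,0.022],0.0854],[[0,0,0],[0,0,0],0.0854]]}}

```text
time: 7.4
eef_pos: [0.5977, -0.1452, 0.0795]
tcp_rot: [-0.206, 0.978, 0.002, -0.003]
contact_force: [0.1, 0.4, 0.4]
opening: 0.999
finger_force: 0.0
```

{"api": "drive_tool", "payload": {"moves": [[[0,0,0.15],[0,0,0],0.0854],[[0,0,0.15],[0,0,0],0.0854],[[0,0,0.15],[0,0,0],0.0854],[[0,0,0.15],[0,0,0],0.0854],[[0,0,0.15],[0,0,0],0.0854]]}}

```text
time: 8.02
eef_pos: [0.6002, -0.1461, 0.0832]
tcp_rot: [0.168, 0.986, 0.0, 0.0]
contact_force: [1.1, 0.4, -2.0]
opening: 0.999
finger_force: 1.6
```

```bash
python3 look.py 8
```

```text
8.025 [ 0.6002 -0.1461  0.0832] phi 2.803 yline 1.233 q6 -1.636 F [ 1.1  0.4 -2. ] T [ 0.019 -0.156  0.162]
tool shift to axis [ 0.0003  0.     -0.    ] tilt [ 6.e-04 -0.e+00 -1.e+00]
```

View pics/t8.png

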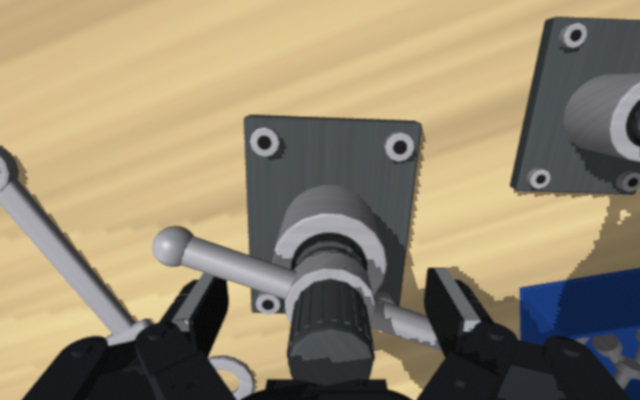

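The left finger is pushing the bar forward (ball at 173,245). I'll carry on.

{"api": "drive_tool", "payload": {"moves": [[[0,0,0.18],[0,0,0],0.0854],[[0,0,0.18],[0,0,0],0.0854],[[0,0,0.18],[0,0,0],0.0854],[[0,0,0.18],[0,0,0],0.0854],[[0,0,0.18],[0,0,0],0.0854]]}}

```text
time: 8.7
eef_pos: [0.5996, -0.1455, 0.0827]
tcp_rot: [0.58, 0.815, 0.0, -0.001]
contact_force: [0.5, 1.4, -3.4]
opening: 0.998
finger_force: 1.6
```

{"api": "drive_tool", "payload": {"moves": [[[0,0,0.18],[0,0,0],0.0854],[[0,0,0.18],[0,0,0],0.0854],[[0,0,0.18],[0,0,0],0.0854],[[0,0,0.18],[0,0,0],0.0854],[[0,0,0.18],[0,0,0],0.0854]]}}

```text
time: 9.32
eef_pos: [0.5999, -0.145, 0.0827]
tcp_rot: [0.876, 0.481, 0.0, -0.001]
contact_force: [1.6, 3.3, -1.9]
opening: 1.001
finger_force: 1.6
```

{"api": "drive_tool", "payload": {"moves": [[[0,0,0.18],[0,0,0],0.0854],[[0,0,0.18],[0,0,0],0.0854],[[0,0,0.18],[0,0,0],0.0854],[[0,0,0.18],[0,0,0],0.0854],[[0,0,0.18],[0,0,0],0.0854]]}}

```text
time: 9.95
eef_pos: [0.6008, -0.1459, 0.0835]
tcp_rot: [0.999, 0.052, 0.001, -0.0]
contact_force: [1.7, 1.7, -0.8]
opening: 0.998
finger_force: 1.5
```

{"api": "drive_tool", "payload": {"moves": [[[0,0,-0.1],[0,0,0],0.0854],[[0,0,0],[0,0,-0.04],0.0854],[[0,0,0],[0,0,0],0.0854],[[0,0,0],[0,0,0],0.0854]]}}

```text
time: 10.45
eef_pos: [0.6, -0.1462, 0.1233]
tcp_rot: [0.994, 0.105, 0.0, 0.0]
contact_force: [0.2, -0.1, 0.1]
opening: 1.004
finger_force: 0.0
```

```bash
python3 look.py 9
```

```text
10.45 [ 0.6    -0.1462  0.1233] phi 0.21 yline -1.361 q6 0.958 F [ 0.2 -0.1  0.1] T [-0.002  0.034 -0.001]
tool shift to axis [ 0.0001 -0.0002 -0.    ] tilt [ 1.e-04 -1.e-04 -1.e+00]
```

View pics/t9.png

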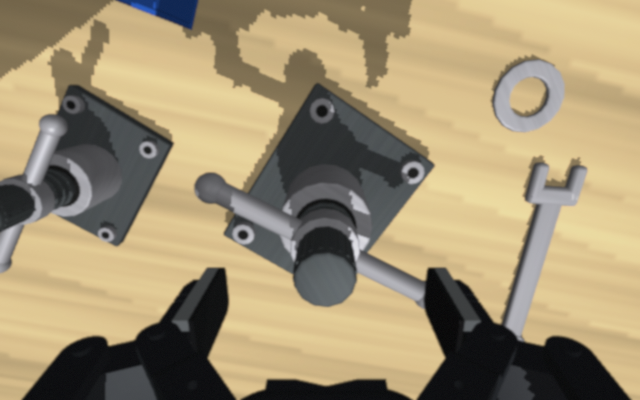

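```bash
cat > ball.py <<'E'
import sys;from h import *
u,v,z=map(float,sys.argv[1:]);c=cam('wrist');import st
for zz in(z-.004,z,z+.004):
  d=ray(c,u,v,zz)-[.6,-.146,zz];print(zz,np.hypot(*d[:2]).round(4),'bar',round(np.arctan2(d[1],d[0])%np.pi,3))
print('yline',(st.phi+np.pi/2)%np.pi)
E
python3 ball.py 211 187 .084
```

```text
10.55 [ 0.5993 -0.1459  0.1221] phi 0.21 yline -1.361 q6 0.958 F [ 0.8 -0.2  1. ] T [-0.001  0.032  0.003]
tool shift to axis [ 0.0007  0.0003 -0.    ] tilt [-2.1e-03  9.0e-04 -1.0e+00]
0.08 0.0664 bar 1.29
0.084 0.0658 bar 1.264
0.08800000000000001 0.0652 bar 1.238
yline 1.7806658672731925
```

{"api": "drive_tool", "payload": {"moves": [[[0,0,-0.18],[0,0,0],0.0854],[[0,0,-0.18],[0,0,0],0.0854],[[0,0,-0.18],[0,0,0],0.0854],[[0,0,-0.18],[0,0,0],0.0854],[[0,0,-0.18],[0,0,0],0.0854]]}}

```text
time: 11.18
eef_pos: [0.5992, -0.1459, 0.1218]
tcp_rot: [0.848, 0.529, -0.001, -0.001]
contact_force: [-0.7, -0.1, 0.1]
opening: 1.001
finger_force: 0.0
```

{"api": "drive_tool", "payload": {"moves": [[[0,0,-0.18],[0,0,0],0.0854],[[0,0,-0.18],[0,0,0],0.0854],[[0,0,-0.18],[0,0,0],0.0854],[[0,0,-0.18],[0,0,0],0.0854],[[0,0,-0.18],[0,0,0],0.0854]]}}

```text
time: 11.8
eef_pos: [0.5992, -0.1459, 0.1218]
tcp_rot: [0.534, 0.846, -0.0, -0.001]
contact_force: [-0.4, 0.6, -0.6]
opening: 1.001
finger_force: 0.0
```

{"api": "drive_tool", "payload": {"moves": [[[0,0,-0.18],[0,0,0],0.0854],[[0,0,-0.18],[0,0,0],0.0854],[[0,0,-0.18],[0,0,0],0.0854],[[0,0,-0.18],[0,0,0],0.0854],[[0,0,-0.18],[0,0,0],0.0854]]}}

```text
time: 12.42
eef_pos: [0.5993, -0.1459, 0.1218]
tcp_rot: [0.113, 0.994, 0.0, -0.001]
contact_force: [0.6, 0.5, -0.6]
opening: 1.002
finger_force: 0.0
```

{"api": "drive_tool", "payload": {"moves": [[[0,0,-0.18],[0,0,0],0.0854],[[0,0,-0.18],[0,0,0],0.0854],[[0,0,-0.18],[0,0,0],0.0854],[[0,0,0],[0,0,0],0.0854],[[0,0,0],[0,0,0],0.0854]]}}

```text
time: 13.05
eef_pos: [0.5997, -0.1461, 0.1226]
tcp_rot: [-0.152, 0.988, 0.0, -0.001]
contact_force: [0.7, -1.0, -0.6]
opening: 1.002
finger_force: 0.0
```

```bash
python3 look.py 10
```

```text
13.05 [ 0.5997 -0.1461  0.1226] phi -2.836 yline -4.407 q6 -2.28 F [ 0.7 -1.  -0.6] T [-0.006 -0.006 -0.019]
tool shift to axis [-0.0003 -0.     -0.    ] tilt [-1.2e-03  5.0e-04 -1.0e+00]
```

{"api": "drive_tool", "payload": {"moves": [[[0,0,-0.08],[0,0,0],0.0854],[[0,0,0],[0,0,0.02],0.0854],[[0,0,0],[0,0,0.025],0.0854],[[0,0,0],[0,0,0],0.0854]]}}

```text
time: 13.6
eef_pos: [0.5975, -0.1452, 0.0744]
tcp_rot: [-0.192, 0.981, 0.002, -0.003]
contact_force: [-0.5, -0.1, -0.7]
opening: 1.0
finger_force: 0.0
```

{"api": "drive_tool", "payload": {"moves": [[[0,0,0.18],[0,0,0],0.0854],[[0,0,0.18],[0,0,0],0.0854],[[0,0,0.18],[0,0,0],0.0854],[[0,0,0.18],[0,0,0],0.0854],[[0,0,0.18],[0,0,0],0.0854]]}}

```text
time: 14.22
eef_pos: [0.6004, -0.1462, 0.0783]
tcp_rot: [0.256, 0.967, -0.0, 0.001]
contact_force: [0.6, 1.3, -3.4]
opening: 1.003
finger_force: 1.5
```

{"api": "drive_tool", "payload": {"moves": [[[0,0,0.18],[0,0,0],0.0854],[[0,0,0.18],[0,0,0],0.0854],[[0,0,0.18],[0,0,0],0.0854],[[0,0,0.18],[0,0,0],0.0854],[[0,0,0.18],[0,0,0],0.0854]]}}

```text
time: 14.85
eef_pos: [0.5997, -0.1456, 0.0778]
tcp_rot: [0.651, 0.759, 0.0, -0.001]
contact_force: [0.7, 1.0, -2.4]
opening: 1.002
finger_force: 1.6
```

{"api": "drive_tool", "payload": {"moves": [[[0,0,0.18],[0,0,0],0.0854],[[0,0,0.18],[0,0,0],0.0854],[[0,0,0.18],[0,0,0],0.0854],[[0,0,0.18],[0,0,0],0.0854],[[0,0,0.18],[0,0,0],0.0854]]}}

```text
time: 15.48
eef_pos: [0.6001, -0.1453, 0.078]
tcp_rot: [0.917, 0.4, 0.0, -0.001]
contact_force: [2.2, 1.1, -2.1]
opening: 0.998
finger_force: 1.6
```

{"api": "drive_tool", "payload": {"moves": [[[0,0,0.18],[0,0,0],0.0854],[[0,0,0.18],[0,0,0],0.0854],[[0,0,0.18],[0,0,0],0.0854],[[0,0,0.18],[0,0,0],0.0854],[[0,0,0.08],[0,0,0],0.0854]]}}

```text
time: 16.1
eef_pos: [0.6006, -0.1459, 0.0784]
tcp_rot: [1.0, 0.013, 0.001, -0.0]
contact_force: [2.4, 1.7, -2.5]
opening: 1.001
finger_force: 1.4
```

{"api": "drive_tool", "payload": {"moves": [[[0,0,0],[0,0,0],0.0854],[[0,0,-0.1],[0,0,0],0.0854],[[0,0,0],[0,0,-0.045],0.0854],[[0,0,0],[0,0,0],0.0854],[[0,0,0],[0,0,0],0.0854]]}}

```text
time: 16.73
eef_pos: [0.5999, -0.1463, 0.1235]
tcp_rot: [0.998, 0.065, 0.0, 0.0]
contact_force: [-0.3, 0.6, -0.2]
opening: 1.001
finger_force: 0.0
```

```bash
python3 look.py 11
```

```text
16.725 [ 0.5999 -0.1463  0.1235] phi 0.13 yline -1.441 q6 1.038 F [-0.3  0.6 -0.2] T [ 0.002  0.024 -0.037]
tool shift to axis [ 0.0001 -0.0003 -0.    ] tilt [ 1.e-04 -2.e-04 -1.e+00]
```

View pics/t11.png

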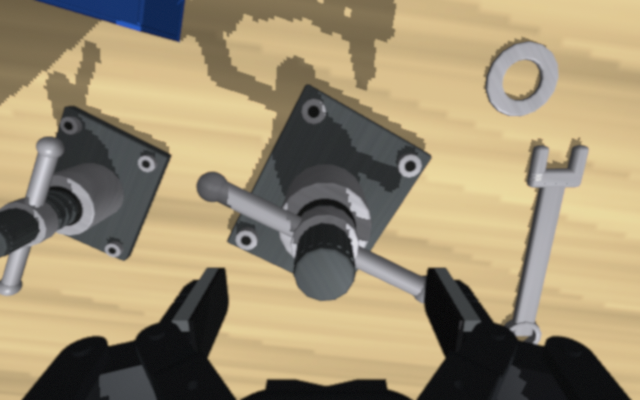

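```bash
python3 ball.py 211 186 .080
python3 - <<'E'
from h import *
c=cam('wrist','t12.png')
for s in(.012,.014,.016,.018): print(s,proj(c,(.6,-.146,.132-s)),proj(c,(.6,-.146,.062)))
E
```

```text
16.825 [ 0.5992 -0.146   0.1221] phi 0.13 yline -1.441 q6 1.038 F [-0.5 -0.6 -0.4] T [0.031 0.011 0.074]
tool shift to axis [ 0.0008  0.0002 -0.    ] tilt [-2.2e-03  8.0e-04 -1.0e+00]
0.076 0.0671 bar 1.229
0.08 0.0665 bar 1.204
0.084 0.0658 bar 1.178
yline 1.7006984364419797
0.012 (np.float64(326.26914039528197), np.float64(283.8156401455626)) (np.float64(326.33711369758805), np.float64(228.86042794007997))
0.014 (np.float64(326.2723177424533), np.float64(281.2468111769694)) (np.float64(326.33711369758805), np.float64(228.86042794007997))
0.016 (np.float64(326.2754154021174), np.float64(278.742408148089)) (np.float64(326.33711369758805), np.float64(228.86042794007997))
0.018 (np.float64(326.2784363349775), np.float64(276.30003738257597)) (np.float64(326.33711369758805), np.float64(228.86042794007997))
```

The turn count gives 6.0–6.4 rad since the drop, which means a sink of about 16 mm; the head top at row 274 agrees within calibration. Now I'll grip the head.

{"api": "drive_tool", "payload": {"grip_force": 40, "moves": [[[0,0,0],[0,0,-0.004],0.06],[[0,0,0],[0,0,0],0.045],[[0,0,0],[0,0,0.015],0.04],[[0,0,0],[0,0,0],0.04],[[0,0,0],[0,0,0],0.04]]}}

```text
time: 17.5
eef_pos: [0.5997, -0.1461, 0.1117]
tcp_rot: [0.998, 0.065, -0.001, -0.0]
contact_force: [-0.3, -0.5, -0.5]
opening: 0.465
finger_force: 0.0
```

```bash
python3 look.py 13
```

```text
17.5 [ 0.5997 -0.1461  0.1117] phi 0.13 yline -1.441 q6 1.038 F [-0.3 -0.5 -0.5] T [ 0.005 -0.024  0.005]
tool shift to axis [ 0.0003 -0.0001 -0.    ] tilt [-1.1e-03  5.0e-04 -1.0e+00]
```

{"api": "drive_tool", "payload": {"grip_force": 40, "moves": [[[0,0,0],[0,0,0],0.02],[[0,0,0],[0,0,0],0.02],[[0,0,0],[0,0,0],0.02],[[0,0,0],[0,0,0],0.02],[[0,0,0],[0,0,0],0.02]]}}

```text
time: 18.18
eef_pos: [0.6003, -0.1461, 0.1127]
tcp_rot: [0.998, 0.065, 0.0, -0.0]
contact_force: [1.4, 1.4, 2.9]
opening: 0.314
finger_force: 39.5
```

```bash
python3 look.py 14; python3 -c "
from h import *
c=cam('scene');i=cv2.cvtColor(c['image'],4)[190:310,170:310];w=cv2.imread('pics/t14.png')[150:400,140:520]
cv2.imwrite('pics/fin.png',np.hstack([cv2.resize(i,(350,300)),cv2.resize(w,(450,300))]))"
```

```text
18.175 [ 0.6003 -0.1461  0.1127] phi 0.13 yline -1.441 q6 1.038 F [1.4 1.4 2.9] T [ 0.439 -0.107 -0.05 ]
tool shift to axis [-0.0003 -0.0001 -0.    ] tilt [ 7.e-04  3.e-04 -1.e+00]
```

View pics/fin.png

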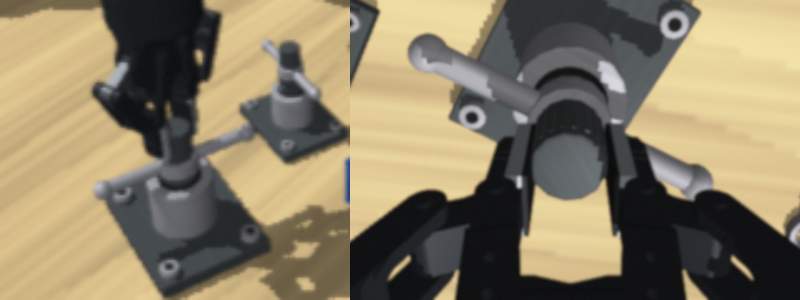

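The pads hold the head from both sides: opening 27 mm, 39 N, and the grasp point about 29 mm above the head's underside. I'm handing it in.

```bash
python3 -c "
from plant import ctrl
print(ctrl.sign_off())"
```

```text
the job is handed in; nothing more can be done
None
```

I turned the bolt backward until it dropped one thread, then forward one turn to about 16 mm sink by turn count, and handed in the job with the gripper holding its head at about 39 N; the hand-in gave no verdict.

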